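# Load, clamp and scan in a nameplate at the sign engraver's stall

### The arm

A 6-joint arm with a two-finger parallel gripper is mounted at the origin on the work surface. World frame = base frame: x ahead of the robot, y to its left, z up, the work surface at z = 0. Lengths are in m, angles in rad, forces in N, time in s.
With the tool pointing down it reaches from about 0.275 to 0.875 m from the base axis. Payload 12.5 kg.
Tool frame: the origin (TCP) lies at the very end of the fingers, on their centre line; the grasp point (between the pads) lies 19 mm behind it; z points along the fingers, y is the line along which they close (so a half turn about z gives the same grasp; the last joint's range is limited). The gripper opens to 85 mm and grips with 20 to 120 N. Pads are 22 mm wide; open, the fingers measure 114 mm over their backs; the gripper's body (76 mm by 85 mm) begins 54 mm behind the grasp point. The pads swing forward as they close: fully open they stand 13 mm farther back than shut.
Start: joints at [1.048, 0.351, 1.652, -0, 1.139, -0.085], TCP at [0.233, 0.498, 0.231] pointing down, gripper open.
Joint ranges: [-2.75, 2.75], [-0.79, 2.1], [0.01, 2.65], [-1.57, 4.71], [0.07, 3.14], [-2.87, 2.87]. Speed limits (rad/s): [2.22, 2.22, 2.79, 3.14, 3.14, 3.14].

### API

Orientations are given as [roll, pitch, yaw] about the fixed x, y, z axes, in that order (R = Rz(yaw) Ry(pitch) Rx(roll)).
In Python, from rig import * gives the robot as it stands. The module is installed in compiled form; this text tells all that it offers.
- The arm moves only by the shell command python3 -m jog 'ROWS' [FORCE]. ROWS is text: rows parted by semicolons, each of 5 numbers parted by spaces: the opening, from -1 (shut) to 1 (fully open), then the shift along the tool's x, y, z in m, then the turn about the tool's z in rad. A call has 1 to 20 rows; each row is the pose to reach, as a shift and turn from the pose commanded when the call began, along the tool's axes at that moment; what a row does not reach only later rows make up. A row lasts 1/12 s, in which the tool goes at most 41.7 mm and 7.16 degrees, less where a joint would pass 70% of its speed; a pose out of reach is approached as far as the arm can. A call with a gripper value outside its range is refused whole. The fingers move at their own pace and stop on an object; FORCE is the grip in N (left out, the last holds). Time passes only in rows, so rows that repeat a pose let the fingers close. It gives the time, the measured TCP pose, the force, the opening and the grip force at its end, in the units of the state.
- sense(): the state, without advancing time (a new reading comes with each control period).
- capture(name): name is "scene" or "top" or "wrist"; returns a dict with "pixels" (384x512x3 uint8, red, green, blue), "vertical_fov" (degrees; the focal length in pixels is half the picture's height over the tangent of half this angle, whatever the lens; pixels are square), "cx", "cy" (the principal point, pixels), "R" (3x3) and "t" (3): a world point X has camera coordinates R X + t. Camera axes: x right, y down, z forward; pixel columns grow to the right and rows downward; lengths in m; the calibration is good to about 2 mm. A picture is of the moment at which its call begins. There is no depth.
- finish_job(): hands the job in; it is judged then, once.
The state is a dict: "time": time; "joint_positions": joint angles; "qvel": joint speeds; "effort": joint torques, N m; "position": TCP position; "tool_rot": TCP orientation; "contact_force": force on the tool from outside, world axes, zero at the start; "moment": the same for the moment, N m; "grip_width": opening from 0.0 (shut) to 1.0 (fully open); "gripper_force": force on a finger pad.
Only numpy, scipy, OpenCV 4.12 (cv2) and the standard library are available. Lean on these libraries where they do the work, as an engineer would, in place of code of your own. Each camera call takes 0.05 s, during which the arm holds its last target. There are 200 camera calls.

### The job

Take the blue nameplate out of the leaning rack and seat it level in the marking jig's nest, blue face up and hollow back down, setting it down gently, not dropping it; let go of it, then slide the red-handled clamp fully home over its edge. After that pick up the hand scanner, aim it at the bar label on the job card and hold it steady there for about a second, then lay it back on its rubber pad the right way up. Leave the red nameplate in the rack and the black pot where it stands.

Things in the scene. Friction and masses are not known exactly. Their poses are not given: they have to be found in the camera images.
- nameplate: Blue-faced, white-edged nameplate 70 (x) x 56 (y) x 16 mm (z), about 0.12 kg. Origin: centre of its back rim plane; +z out of the blue face (z = 16). Back hollow: 60 x 46 x 8 mm deep. Starts in a rack bay: y level, x down the slope, +z towards the rack's +x and 30 degrees above level; so 60 degrees about y brings it face up. Its +-y sides are free to grip.
- spare_plate: Red-faced nameplate of the same make, in the other bay, standing the same way. Leave it there.
- rack: Fixed rack, base 110 x 215 x 8 mm, origin under its middle, +x away from the robot. Bays at y = +-75 mm, either may hold the blue plate; its origin is 60 mm above the table over the bay's centre. Back board 36 mm wide, narrower than the plate, so fingers may pass behind it; ledge 44 mm wide with a 4 mm high, 4 mm thick lip 4 mm before the face.
- jig: Fixed jig; origin on the table under the nest's centre, z up, clamp at +x (away from the robot). Base 10 mm high, x -55 to 140, y +-55 mm. Nest floor 45 mm up: a seated plate's origin is at (0, 0, 45 mm), its face at 61; its long side lies along x, either way round. The middle of both sides (|y| over 20, |x| under 28 mm) is open down to the base for fingers.
- nest (a point): Centre of the nest floor, 45 mm above the table, axes as the jig's. Four brass corner stops (|x| 30 to 42, |y| 26 to 36 mm) rise 10 mm above the floor and leave 74 x 60 mm, 2 mm clear all round the plate. A brass pad 36 x 28 x 4.5 mm high in the middle enters the plate's hollow back; face down the plate does not seat.
- clamp (a joint): Clamp slide on the jig, m: 0 open, 0.036 fully home (stop); starts at 0 to 0.008. Slides to the jig's -x over the plate's edge: tongue 34 mm wide, 8 mm thick, underside 63.5 mm above the table, tip 56 mm from the nest's centre when open, 20 mm when home. Friction about 2.5 N; stays where left.
- clamp_grip (a point): In the clamp's upright red handle, on its axis, 94 mm above the table, moving with it. Handle 18 x 18 mm (sides along the jig's x and y), from 71.5 to 106.5 mm above the table. Axes as the jig's.
- scanner: Hand scanner, 0.14 kg, lying on its pad; origin under its middle, at the bottom, black head towards +x. Grey handle 26 mm wide (y), 30 mm high, x -75 to 35 mm, yellow patch on top; head 36 mm wide, x 32 to 72, z 10 to 38 mm. Centre of mass near x = 3 mm.
- scan_window (a point): The scanner's red reading window under its head, at x = 60, z = 8 mm of the scanner. This point's x axis is the beam: 30 degrees forward (scanner +x) of straight down when the scanner is level.
- scan_pad: Fixed black rubber pad 180 (x) x 80 (y) x 4 mm with yellow ends; origin under its centre. The scanner belongs in its middle, lying on its underside.
- job_card: Fixed sloped board 90 x 110 mm with a white job card; origin on the table under its middle. Its +x edge (blue stripe) is raised: it slopes 15 degrees, facing up and back towards its -x.
- label (a point): Centre of the black bar label (26 x 50 mm) on the job card, 22 mm above the table; z square out of the card, x up its slope. It reads when the window is 50 to 150 mm away along the beam, the beam passes within 15 mm of this point and is within 30 degrees of square to the card, held still.
- paint_pot: Bystander: black open pot, diameter 70, 60 mm high; origin under its middle.
Things that resemble listed ones, but are neither listed nor needed, are in the scene too. There is more than one size of the scan_pad; the job needs the middle-sized. Leave any pink look-alike of the jig alone.

How it is judged:
On the way, in this order (a step that is already met when the one before it is completed fails the run):
1. the blue nameplate sits in the nest, face up, and is released (x of nameplate in the frame of jig between -0.004 and 0.004 m and y of nameplate in the frame of jig between -0.004 and 0.004 m and z of nameplate in the frame of jig between 0.043 and 0.048 m and angle between nameplate's own z axis and vertical below 0.06 rad and angle between the x axis of nameplate and the x axis of jig, either way round below 0.12 rad and contact force between nameplate and the fingers below 0.3 N), for 0.2 s.
2. the clamp is slid home over the seated plate (x of nameplate in the frame of jig between -0.004 and 0.004 m and y of nameplate in the frame of jig between -0.004 and 0.004 m and z of nameplate in the frame of jig between 0.043 and 0.048 m and angle between nameplate's own z axis and vertical below 0.06 rad and angle between the x axis of nameplate and the x axis of jig, either way round below 0.12 rad and value of joint clamp above 0.032 m), for 0.2 s.
3. the scanner is held still with its beam on the label, 50 to 150 mm away (x of label in the frame of scan_window between 0.05 and 0.15 m and y of label in the frame of scan_window between -0.015 and 0.015 m and z of label in the frame of scan_window between -0.015 and 0.015 m and angle between the x axis of scan_window and the z axis of label, either way round below 0.6 rad and linear speed of scanner below 0.03 m/s and angular speed of scanner below 0.3 rad/s), for 0.6 s.
At the end, for the whole second after the job is handed in: Blue plate in the nest: within 4 mm of centre, blue face up, level within 0.06 rad, on the floor; clamp at least 32 mm along; scanner still, level, right way up on its pad, within 30 mm along and 25 mm across of its centre; red plate moved under 15 mm (all of step 2 and contact force between nameplate and the fingers below 0.3 N and linear speed of each of nameplate, scanner below 0.02 m/s and x of scanner in the frame of scan_pad between -0.03 and 0.03 m and y of scanner in the frame of scan_pad between -0.025 and 0.025 m and z of scanner in the frame of scan_pad below 0.008 m and angle between scanner's own z axis and vertical below 0.08 rad and distance of spare_plate from where it was at the start of the episode below 0.015 m); the robot touches nothing.
It fails at once if the red nameplate is moved more than 20 mm (distance of spare_plate from where it was at the start of the episode above 0.02 m).
It fails at once if the blue plate is dropped or slammed into the nest (over 0.4 m/s within 20 mm of its floor) (horizontal distance between nameplate and nest below 0.03 m and z of nameplate in the frame of nest below 0.02 m and linear speed of nameplate above 0.4 m/s).
It fails at once if the black pot is moved more than 30 mm (distance of paint_pot from where it was at the start of the episode above 0.03 m).
It also fails if it takes over 58 s, if anything falls off the work surface, if the arm or the gripper's body presses on something with over 40 N, if the wrist force passes 120 N, or if a joint passes its speed limit or range.

## Working session

There is one attempt and no reset: what is moved stays moved. The work goes in short steps, Python scripts to look and compute and a shell command to move; the robot and the scene stay as the last step left them, time stands still between calls to the robot, and variables do not carry over. Pictures are saved under pics/ and viewed, at most 10 in all, crops included, and the job is handed in when it is done.

```bash
mkdir -p pics; python3 - <<'E'
from rig import *
import cv2,numpy as np
s=sense();print({k:np.round(v,3) for k,v in s.items()})
for n in("scene","top","wrist"):
    c=capture(n);cv2.imwrite(f"pics/{n}0.png",c["pixels"][:,:,::-1]);np.savez(f"{n}0.npz",**c)
    print(n,c["vertical_fov"],c["cx"],c["cy"],np.round(-np.array(c["R"]).T@c["t"],3),np.round(c["R"],3).tolist())
E
```

```text
{'time': np.float64(0.0), 'joint_positions': array([ 1.048,  0.351,  1.652, -0.   ,  1.139, -0.085]), 'qvel': array([ 0.002, -0.   , -0.001,  0.   , -0.001, -0.   ]), 'effort': array([-0.000e+00, -5.061e+01, -2.914e+01, -0.000e+00,  5.000e-03,
        0.000e+00]), 'position': array([0.233, 0.498, 0.231]), 'tool_rot': array([-3.14 , -0.   ,  2.704]), 'contact_force': array([-0.822,  0.055,  0.369]), 'moment': array([-0.004, -0.022,  0.004]), 'gripper_force': np.float64(0.0), 'grip_width': np.float64(1.003)}
scene 57.19209696247187 255.4425212294739 191.87424314656866 [1.261 0.065 0.695] [[0.026, 0.999, 0.024], [0.6, 0.003, -0.8], [-0.799, 0.035, -0.6]]
top 42.439462089803236 253.98354691106945 186.10662312605479 [0.254 0.088 1.432] [[0.007, -1.0, -0.008], [-0.985, -0.005, -0.171], [0.171, 0.009, -0.985]]
wrist 64.08532594437771 259.01883100636724 190.3058821388985 [0.157 0.534 0.373] [[0.425, 0.905, -0.001], [0.859, -0.402, 0.317], [0.286, -0.136, -0.948]]
```

View pics/top0.png

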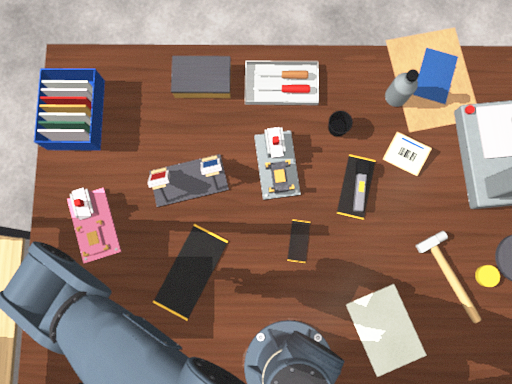

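View pics/scene0.png

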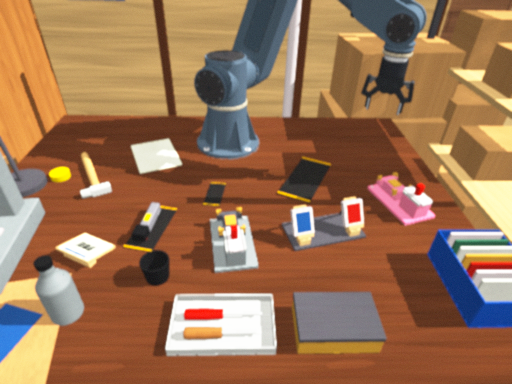

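Top view: rack at (188,180), with the blue plate in its right (−y) bay at (210,165) and red at (158,178). The jig is at (277,165) with its clamp up (away), the scanner on its pad at (357,187), the job card at (407,153) and the pot at (340,123). The pink jig look-alike is at (93,225), and the bigger and smaller pads at (190,272) and (299,240). The scene view agrees.

```bash
cat > h.py <<'E'
import numpy as np,cv2
from scipy.spatial.transform import Rotation as Ro
def load(n): return dict(np.load(n))
def ray(c,uv):
    f=192/np.tan(np.radians(float(c["vertical_fov"]))/2)
    d=np.array([(uv[0]-c["cx"])/f,(uv[1]-c["cy"])/f,1.]);R=np.array(c["R"])
    return -R.T@c["t"],R.T@d
def onz(c,uv,z):
    o,d=ray(c,uv);return o+d*(z-o[2])/d[2]
def proj(c,X):
    f=192/np.tan(np.radians(float(c["vertical_fov"]))/2)
    p=np.array(c["R"])@X+c["t"];return p[:2]/p[2]*f+[c["cx"],c["cy"]]
def two(c1,u1,c2,u2):
    o1,d1=ray(c1,u1);o2,d2=ray(c2,u2)
    s=np.linalg.lstsq(np.c_[d1,-d2],o2-o1,rcond=None)[0]
    a,b=o1+s[0]*d1,o2+s[1]*d2;return (a+b)/2,np.linalg.norm(a-b)
def mask(c,lo,hi,box=None):
    m=cv2.inRange(cv2.cvtColor(c["pixels"],cv2.COLOR_RGB2HSV),np.array(lo),np.array(hi))
    if box: 
        k=np.zeros_like(m);x0,y0,x1,y1=box;k[y0:y1,x0:x1]=255;m&=k
    return m
def blobs(m,amin=20):
    cs=cv2.findContours(m,cv2.RETR_EXTERNAL,cv2.CHAIN_APPROX_NONE)[0]
    out=[]
    for k in sorted(cs,key=cv2.contourArea,reverse=True):
        if cv2.contourArea(k)<amin:continue
        M=cv2.moments(k);out.append((np.array([M["m10"],M["m01"]])/M["m00"],cv2.contourArea(k),cv2.boxPoints(cv2.minAreaRect(k)),k))
    return out
E
python3 - <<'E'
from h import *
t=load("top0.npz");s=load("scene0.npz")
hsv=cv2.cvtColor(t["pixels"],cv2.COLOR_RGB2HSV)
for n,(u,v) in dict(rack=(190,190),rack2=(180,195),jig=(265,170),jig2=(290,160),padblk=(350,205),yel=(348,215),patch=(361,187),card=(395,150),card2=(420,160),brass=(280,177),wood=(240,230),pot=(340,123)).items(): print(n,hsv[v,u])
def sh(n,c,m,z,a=8):
    for b in blobs(m,a)[:8]: print(n,np.round(b[0],1),b[1],np.round(onz(c,b[0],z),3))
sh("blue",t,mask(t,(105,120,80),(125,255,255),(140,140,240,210)),.07)
sh("blueS",s,mask(s,(105,120,80),(125,255,255),(270,180,370,260)),.07)
sh("redT",t,mask(t,(0,150,100),(6,255,255),(250,120,300,200)),.1)
sh("redS",s,mask(s,(0,150,100),(6,255,255),(200,200,260,280)),.1)
sh("yelT",t,mask(t,(20,130,120),(35,255,255),(330,140,385,225)),.01)
sh("brassT",t,mask(t,(15,90,100),(35,255,255),(250,140,305,205)),.05,3)
E
python3 -c "
import cv2
a=cv2.imread('pics/top0.png')[110:230,140:300]
b=cv2.imread('pics/top0.png')[110:230,300:440]
cv2.imwrite('pics/c1.png',cv2.resize(a,None,fx=5,fy=5,interpolation=cv2.INTER_CUBIC))"
```

```text
rack [126  14  89]
rack2 [125  16  97]
jig [ 87  12 211]
jig2 [ 20  73 247]
padblk [ 6 20 65]
yel [ 27 166 255]
patch [ 29 156 255]
card [ 30   1 255]
card2 [ 45   2 255]
brass [ 25 122 254]
wood [  9 141  92]
pot [100  21  37]
blue [210.  162.8] 41.0 [0.556 0.224 0.07 ]
blueS [303.2 221.7] 194.5 [0.56  0.226 0.07 ]
redT [275.2 140.2] 28.0 [0.615 0.041 0.1  ]
redS [233.8 231.3] 48.0 [0.63  0.043 0.1  ]
yelT [361.8 157.8] 29.0 [ 0.587 -0.216  0.01 ]
yelT [361.1 186.1] 25.5 [ 0.502 -0.212  0.01 ]
yelT [349.6 215.2] 24.5 [ 0.417 -0.176  0.01 ]
brassT [279.4 175.5] 121.0 [0.525 0.028 0.05 ]
brassT [291.8 186.9] 15.5 [ 0.492 -0.007  0.05 ]
brassT [271.1 189.6] 13.0 [0.484 0.052 0.05 ]
brassT [267.1 164.3] 9.0 [0.557 0.063 0.05 ]
brassT [287.5 161.3] 7.5 [0.566 0.005 0.05 ]
```

View pics/c1.png

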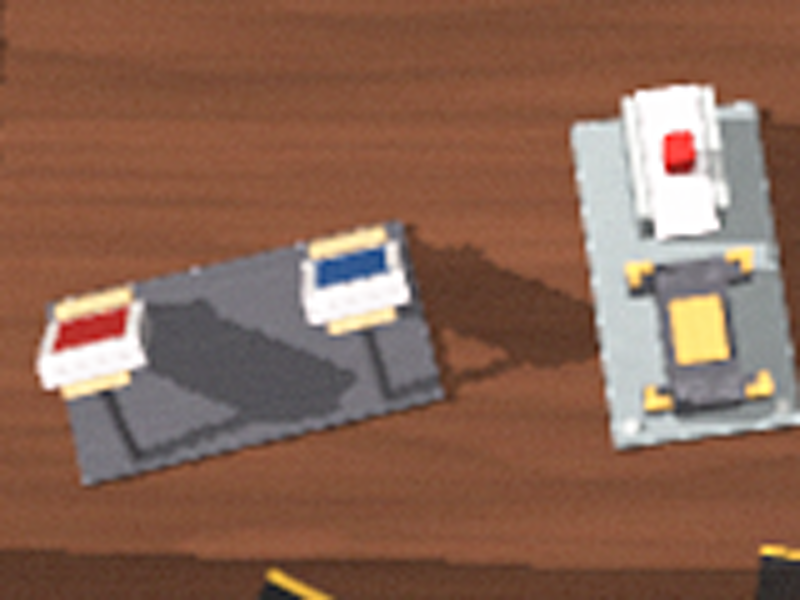

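```bash
python3 - <<'E'
from h import *
t=load("top0.npz");s=load("scene0.npz")
R2=lambda a:np.array([[np.cos(a),-np.sin(a)],[np.sin(a),np.cos(a)]])
cr=lambda L:[np.array(p)/5+[140-.4,110-.4] for p in L]
P=np.array([onz(t,p,.008)[:2] for p in cr([(48,303),(400,222),(443,397),(85,484)])])
print("rack",P.round(3).tolist(),P.mean(0),[np.linalg.norm(P[i]-P[i-1]).round(3) for i in range(4)])
d=(P[0]-P[1])+(P[3]-P[2]); yaw=np.arctan2(-d[0],d[1]);print("yaw",yaw)
o=P.mean(0)+R2(yaw)@[0,-.075];print("plate origin",o,"face centre",o+R2(yaw)@[.0139,0],.068)
g=lambda n,lo,hi,b,c:blobs(mask(c,lo,hi,b),5)[0][0]
B=((105,120,80),(125,255,255));print("face 2view",two(t,g(0,*B,(140,140,240,210),t),s,g(0,*B,(270,180,370,260),s)))
Rd=((0,150,100),(6,255,255));print("clamp handle",two(t,g(0,*Rd,(250,120,300,200),t),s,g(0,*Rd,(200,200,260,280),s)))
# jig: stops z=.055 top outer; pad top z=.0495
S=np.array([onz(t,p,.055)[:2] for p in [(267.1,164.3),(287.5,161.3),(291.8,186.9),(271.1,189.6)]])
Jc=np.array([onz(t,p,.010)[:2] for p in cr([(572,124),(614,448)])])
e=Jc[0]-Jc[1]; print("jig left edge",np.linalg.norm(e),"yaw",np.arctan2(e[1],e[0]))
S=np.array([onz(t,p,.055)[:2] for p in cr([(626,262),(752,250),(773,392),(645,410)])])
print("stops outer",S.mean(0),[np.linalg.norm(S[i]-S[i-1]).round(3) for i in range(4)],"yaw",np.arctan2(*((S[0]+S[1]-S[2]-S[3])[::-1])))
P=np.array([onz(t,p,.0495)[:2] for p in cr([(668,298),(723,293),(729,360),(676,367)])]);print("pad",P.mean(0))
a,b=[onz(t,p,.004)[:2] for p in [(361.8,157.8),(349.6,215.2)]]
print("scanpad",(a+b)/2,np.linalg.norm(a-b),np.arctan2(*(a-b)[::-1]))
print("patch",onz(t,(361.1,186.1),.034))
m=mask(t,(0,0,215),(180,40,255),(380,125,435,180))
for b in blobs(m,100)[:2]: 
    c=np.array([onz(t,p,.02)[:2] for p in b[2]]);print("card",b[0],c.round(3).tolist(),[np.linalg.norm(c[i]-c[i-1]).round(3) for i in range(4)],c.mean(0))
img=t["pixels"][110:230,310:440,::-1];cv2.imwrite("pics/c2.png",cv2.resize(img,None,fx=5,fy=5,interpolation=cv2.INTER_CUBIC))
E
```

```text
rack [[0.547, 0.409], [0.597, 0.203], [0.492, 0.176], [0.44, 0.383]] [0.51887308 0.29261436] [np.float64(0.11), np.float64(0.212), np.float64(0.108), np.float64(0.214)]
yaw 0.24253175701191038
plate origin [0.53688516 0.21980938] face centre [0.55037835 0.22314762] 0.068
face 2view (array([0.55706136, 0.22544418, 0.06693006]), np.float64(0.0018056112226673454))
clamp handle (array([0.61773786, 0.04163987, 0.08894265]), np.float64(0.001244555213271549))
jig left edge 0.19615683982724844 yaw 0.13149353437976438
stops outer [0.5246073 0.028081 ] [np.float64(0.086), np.float64(0.072), np.float64(0.083), np.float64(0.073)] yaw 0.13272140744655905
pad [0.52493833 0.02782994]
scanpad [ 0.50304477 -0.19742723] 0.17539918822533673 -0.2328388481676771
patch [ 0.49822673 -0.20671678  0.034     ]
card [406.80054252 153.45252912] [[0.582, -0.278], [0.664, -0.321], [0.615, -0.415], [0.534, -0.371]] [np.float64(0.105), np.float64(0.093), np.float64(0.106), np.float64(0.092)] [ 0.59874791 -0.34597745]
```

View pics/c2.png

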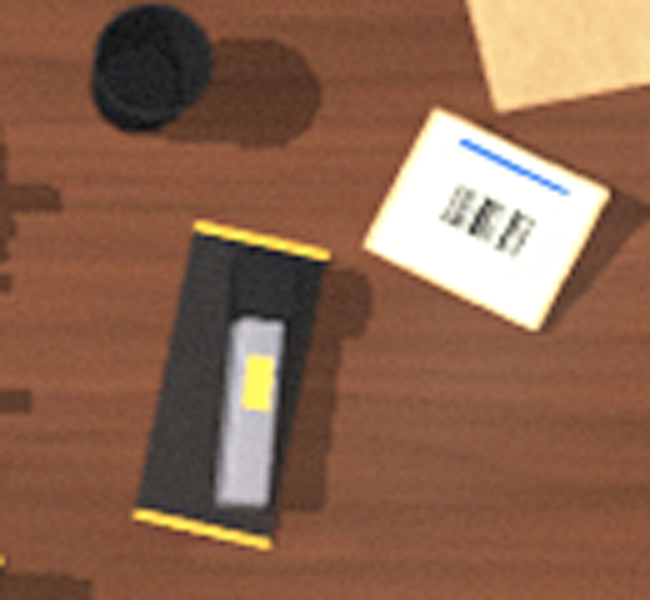

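The crop shows the scanner on its pad with the head up and the handle spanning (220–285, 318–508), off-centre to the right. The label is at (487,220), the card's blue stripe at (515,167) and the pot at (152,68).

```bash
cat >> h.py <<'E'
def goto(p,yaw,tag=""):
    """shift/turn in tool axes to put TCP at p with tool yaw"""
    from rig import sense
    s=sense();R=Ro.from_euler("xyz",s["tool_rot"]).as_matrix();d=R.T@(np.array(p)-s["position"])
    w=(yaw-s["tool_rot"][2]+np.pi)%(2*np.pi)-np.pi
    print(tag,"shift",np.round(d,4),"turn",round(-w,3),"rows",int(np.ceil(np.linalg.norm(d)/.0417)),"j6",round(s["joint_positions"][5],2),"t",s["time"])
def snap(n):
    from rig import capture
    c=capture("wrist");np.savez(n+".npz",**c);cv2.imwrite(f"pics/{n}.png",c["pixels"][:,:,::-1]);return c
E
python3 -c "
from h import *
goto((.545,.222,.2),.2425+np.pi)"
```

```text
shift [-0.3995 -0.1176  0.031 ] turn -0.68 rows 11 j6 -0.08 t 0.15
```

```bash
python3 -m jog '1 -.04 -.012 .003 -.07;1 -.08 -.024 .006 -.14;1 -.12 -.036 .009 -.2;1 -.16 -.048 .012 -.27;1 -.2 -.06 .015 -.34;1 -.24 -.072 .018 -.41;1 -.28 -.084 .021 -.48;1 -.32 -.096 .024 -.55;1 -.36 -.108 .028 -.62;1 -.4 -.118 .031 -.68;1 -.4 -.118 .031 -.68;1 -.4 -.118 .031 -.68;1 -.4 -.118 .031 -.68;1 -.4 -.118 .031 -.68' 20 && python3 - <<'E'
from h import *
c=snap("w1")
from rig import sense
s=sense();print(s["position"],s["tool_rot"],s["joint_positions"][5])
for b in blobs(mask(c,(105,120,60),(125,255,255)),100):print(b[0],b[1],b[2].round(0).tolist())
E
```

```text
time: 1.32
position: [0.5445, 0.2225, 0.2003]
tool_rot: [3.141, -0.0, -2.899]
contact_force: [0.3, 1.2, -0.1]
grip_width: 1.009
gripper_force: 0.0
[0.54451787 0.22269133 0.20044157] [ 3.14144014e+00 -1.30386364e-04 -2.89836071e+00] -1.5050905685095335
[499.90386756 303.89788536] 1198.0 [[479.0, 274.0], [511.0, 274.0], [511.0, 340.0], [479.0, 340.0]]
[258.01646707 191.93363273] 334.0 [[236.0, 188.0], [280.0, 188.0], [280.0, 197.0], [236.0, 197.0]]
```

View pics/w1.png

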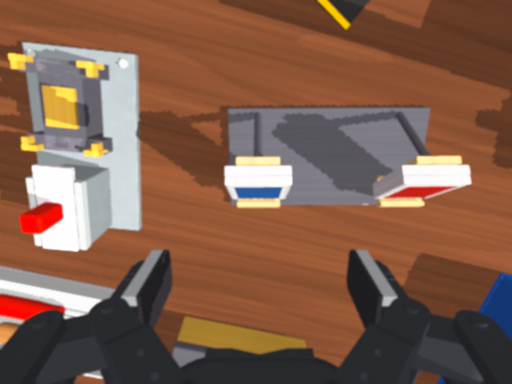

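Wrist view (image bottom is +x): blue plate's white top edge spans (226–291, 166–187) with blue at (258,192). The red plate is at (425,182), the jig at left, and the fingers are well clear.

```bash
python3 - <<'E'
from h import *
c=load("w1.npz");t=load("top0.npz");s=load("scene0.npz")
print("wrist+scene face",two(c,(258,192.2),s,(303.2,221.7)),"wrist+top",two(c,(258,192.2),t,(210,162.8)))
a,b=onz(c,(226,166),.0903),onz(c,(291,166),.0903)
print("rim edge",a,b,np.linalg.norm(a-b),"dir",np.arctan2(*(a-b)[::-1])-0)
y=.2425;u=np.array([np.cos(y),np.sin(y)])
print("-> origin xy",(a+b)[:2]/2+.0175*u)
R=[onz(c,p,.008)[:2] for p in [(229,108),(430,107),(433,206),(233,207)]]
R=np.array(R);print("rack",R.mean(0),R.round(3).tolist())
d=R[1]-R[0]+R[2]-R[3];print("yaw",np.arctan2(-d[0],d[1]))
E
```

```text
wrist+scene face (array([0.55548373, 0.22631788, 0.06536674]), np.float64(0.000902993998023481)) wrist+top (array([0.56173159, 0.22704629, 0.04604356]), np.float64(0.0006837954902991243))Traceback (most recent call last):
  File "<stdin>", line 5, in <module>
TypeError: return arrays must be of ArrayType
```

```bash
python3 - <<'E'
from h import *
c=load("w1.npz")
a,b=onz(c,(226,166),.0903)[:2],onz(c,(291.5,166),.0903)[:2]
y=.2425;u=np.array([np.cos(y),np.sin(y)])
print("rim edge",a,b,np.linalg.norm(a-b),"-> origin xy",(a+b)/2+.0175*u)
a,b=onz(c,(226,187),.0983)[:2],onz(c,(291.5,187),.0983)[:2]
print("face edge",np.linalg.norm(a-b),"-> origin xy",(a+b)/2+.0036*u)
R=np.array([onz(c,p,.008)[:2] for p in [(229,108),(430,107),(433,206),(233,207)]])
d=R[1]-R[0]+R[2]-R[3];yw=np.arctan2(-d[0],d[1]);print("rack",R.mean(0),"yaw",yw,"bay",R.mean(0)+.075*np.array([np.sin(yw),-np.cos(yw)]))
E
```

```text
rim edge [0.53092499 0.1920989 ] [0.51766967 0.24580871] 0.05532130931425254 -> origin xy [0.54128529 0.22315608]
face edge 0.05478589123332137 -> origin xy [0.54338106 0.22366731]
rack [0.51764272 0.30038057] yaw 0.24706569451157562 bay [0.53598471 0.22765801]
```

```bash
python3 -m jog '1 .001 .001 .04 0;1 .001 .001 .08 0;1 .001 .001 .11 0;1 .001 .001 .13 0;1 .001 .001 .15 0;1 .001 .001 .15 0;0 .001 .001 .15 0;-1 .001 .001 .15 0;-1 .001 .001 .15 0;-1 .001 .001 .15 0;-1 .001 .001 .15 0;-1 .001 .001 .15 0;-1 .001 .001 .15 0;-1 .001 .001 .15 0' 20
```

```text
time: 2.53
position: [0.5449, 0.223, 0.0521]
tool_rot: [3.141, 0.003, -2.899]
contact_force: [-2.8, 2.6, 7.3]
grip_width: 0.656
gripper_force: 23.7
```

```bash
python3 -m jog '-1 .001 0 -.003 0;-1 .003 0 -.006 0;-1 .005 0 -.01 0;-1 .006 0 -.014 0;-1 .006 0 -.03 0;-1 .006 0 -.06 0;-1 .006 0 -.1 0;-1 .006 0 -.14 0;-1 .006 0 -.14 0' && python3 - <<'E'
from h import *
c=snap("w2")
for b in blobs(mask(c,(105,120,60),(125,255,255)),100):print(b[0],b[1],b[2].round(0).tolist())
for n,p in dict(tbl=(.40,.05,.15)).items(): goto(p,.1325+np.pi,n)
E
```

```text
time: 3.28
position: [0.5408, 0.2218, 0.1981]
tool_rot: [3.141, 0.01, -2.899]
contact_force: [0.2, -0.4, -0.1]
grip_width: 0.65
gripper_force: 23.0
[495.41094296 323.31406028] 2577.0 [[466.0, 374.0], [466.0, 274.0], [511.0, 274.0], [511.0, 374.0]]
tbl shift [ 0.1769 -0.1329  0.0433] turn 0.11 rows 6 j6 -1.5 t 3.3333
```

View pics/w2.png

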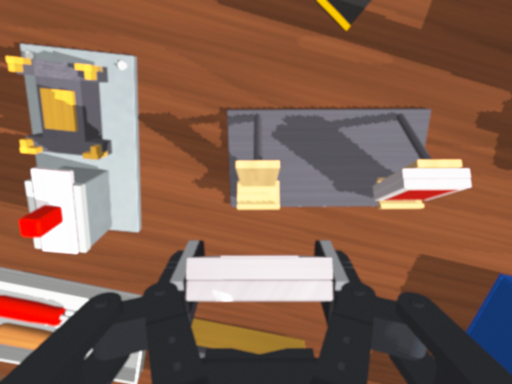

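The blue plate is held between the fingers at (187–332, 255–302); its bay is empty and the red plate is untouched. Next I pivot it towards level on free table before nesting.

```bash
python3 -c "
from h import *
goto((.44,.13,.06),.1325+np.pi)"
```

```text
shift [ 0.1195 -0.0649  0.1337] turn 0.11 rows 5 j6 -1.5 t 3.3333
```

```bash
python3 -m jog '-1 .03 -.016 0 .03;-1 .06 -.032 0 .06;-1 .09 -.049 .01 .09;-1 .12 -.065 .03 .11;-1 .12 -.065 .06 .11;-1 .12 -.065 .1 .11;-1 .12 -.065 .125 .11;-1 .12 -.065 .134 .11;-1 .12 -.065 .134 .11;-1 .12 -.065 .134 .11' && python3 -m jog '-1 0 0 .01 0;-1 0 0 .02 0;-1 0 0 .03 0;-1 .002 0 .035 0;-1 .005 0 .037 0;-1 .009 0 .039 0;-1 .013 0 .042 0;-1 .017 0 .045 0;-1 .021 0 .048 0;-1 .025 0 .051 0;-1 .028 0 .054 0;-1 .028 0 .054 0;-1 .028 0 .054 0'; python3 -c "
from h import *
snap('w3')"
```

```text
time: 4.17
position: [0.4374, 0.1291, 0.0566]
tool_rot: [-3.142, -0.001, -3.009]
contact_force: [0.3, 0.2, 0.1]
grip_width: 0.652
gripper_force: 22.8
time: 5.25
position: [0.4092, 0.1253, 0.002]
tool_rot: [-3.142, -0.001, -3.009]
contact_force: [0.7, 0.3, 1.4]
grip_width: 0.652
gripper_force: 22.8
```

View pics/w3.png

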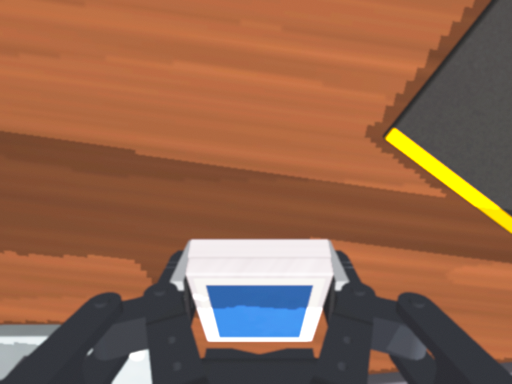

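The plate swung towards level: its back side face spans (188–332, 240–~265), and the blue face now shows with its far edge at v≈342, u 203–320. I'll work out its tilt and its offset in the fingers from these edges.

```bash
python3 - <<'E'
from h import *
from scipy.optimize import least_squares
from rig import sense
c=load("w3.npz");s=sense()
g=c["pixels"][:,255:265].mean(1).round(0)
print([(v,g[v].astype(int).tolist()) for v in range(234,350,2)])
E
```

```text
[(234, [130, 79, 52]), (236, [132, 80, 52]), (238, [148, 107, 92]), (240, [236, 226, 228]), (242, [244, 238, 240]), (244, [244, 238, 239]), (246, [243, 237, 239]), (248, [244, 238, 239]), (250, [244, 238, 239]), (252, [243, 237, 239]), (254, [244, 239, 240]), (256, [240, 233, 235]), (258, [235, 227, 229]), (260, [242, 235, 237]), (262, [243, 236, 238]), (264, [243, 237, 239]), (266, [244, 238, 240]), (268, [245, 239, 240]), (270, [245, 239, 241]), (272, [248, 244, 245]), (274, [252, 249, 250]), (276, [243, 237, 239]), (278, [246, 242, 240]), (280, [250, 248, 245]), (282, [250, 248, 244]), (284, [235, 232, 233]), (286, [71, 112, 179]), (288, [51, 104, 176]), (290, [51, 104, 175]), (292, [51, 104, 174]), (294, [50, 104, 174]), (296, [50, 104, 174]), (298, [50, 104, 174]), (300, [49, 103, 173]), (302, [50, 104, 173]), (304, [50, 104, 173]), (306, [54, 114, 193]), (308, [67, 146, 237]), (310, [70, 151, 241]), (312, [72, 151, 242]), (314, [72, 151, 241]), (316, [69, 152, 241]), (318, [67, 151, 240]), (320, [67, 150, 240]), (322, [67, 150, 240]), (324, [70, 150, 241]), (326, [71, 152, 242]), (328, [69, 151, 241]), (330, [67, 149, 240]), (332, [68, 150, 240]), (334, [68, 150, 240]), (336, [104, 166, 243]), (338, [255, 255, 255]), (340, [255, 255, 255]), (342, [197, 127, 98]), (344, [183, 107, 66]), (346, [182, 107, 67]), (348, [187, 108, 69])]
```

```bash
python3 - <<'E'
from h import *
from scipy.optimize import least_squares
from rig import sense
c=load("w3.npz");s=sense();T=s["position"];y=.1325;h=np.array([np.cos(y),np.sin(y),0]);Z=np.array([0,0,1.])
def P(q,px,pz):
    x,z,th=q[:3];X=np.cos(th)*h-np.sin(th)*Z;N=np.sin(th)*h+np.cos(th)*Z
    return T+h*x+Z*z+X*px+N*pz
V=[238.5,276,285.5,336.5,341.5]
def f(q):
    b=q[3];pts=[(-.035,0),(-.035,.016),(-.035+b,.016),(.035-b,.016),(.035,.016)]
    return [proj(c,P(q,*p))[1]-v for p,v in zip(pts,V)]
r=least_squares(f,[.01,.015,.3,.004],x_scale=[.01,.01,.1,.001])
x,z,th,b=r.x;print("origin rel TCP x,z",x,z,"tilt",np.degrees(th),"inset",b,"res",r.fun)
d=np.array([0-x,.019-z]);print("G in plate",d[0]*np.cos(th)-d[1]*np.sin(th),d[0]*np.sin(th)+d[1]*np.cos(th))
E=P(r.x,.035,0);print("rim edge height",E[2])
yo=np.array([-np.sin(y),np.cos(y),0])*.028
print([proj(c,P(r.x,*p)+k*yo).round(0).tolist() for p in[(-.035,0),(.035,.016)] for k in(1,-1)])
E
```

```text
origin rel TCP x,z 0.003730383256935123 0.01781500890955465 tilt 28.01049228753918 inset 0.007340779060236402 res [ 0.00672622 -0.04714525  0.04128991  0.07525904 -0.07541043]
G in plate -0.0038499233642536957 -0.0007057288554609749
rim edge height 0.0034119518477504843
[[327.0, 238.0], [184.0, 239.0], [310.0, 341.0], [203.0, 341.0]]
```

```bash
python3 -c "
from h import *
goto((.614,.04,.19),.132+np.pi)"
```

```text
shift [-0.1915 -0.1116 -0.1882] turn 0.0 rows 7 j6 -1.51 t 5.3
```

```bash
python3 -m jog '-1 0 0 -.04 0;-1 0 0 -.08 0;-1 0 0 -.12 0;-1 -.01 -.006 -.16 0;-1 -.045 -.025 -.18 0;-1 -.08 -.046 -.188 0;-1 -.115 -.067 -.188 0;-1 -.15 -.088 -.188 0;-1 -.18 -.105 -.188 0;-1 -.1915 -.1116 -.188 0;-1 -.1915 -.1116 -.188 0;-1 -.1915 -.1116 -.188 0;-1 -.1915 -.1116 -.188 0' && python3 - <<'E'
from h import *
c=snap("w4")
for b in blobs(mask(c,(15,90,90),(35,255,255)),30):print(b[0].round(1),b[1],b[2].round(1).tolist())
E
```

```text
time: 6.38
position: [0.6129, 0.0404, 0.1897]
tool_rot: [3.141, -0.002, -3.009]
contact_force: [-0.5, 1.3, -0.8]
grip_width: 0.654
gripper_force: 22.7
[466.8 134.3] 1776.0 [[415.0, 148.89999389648438], [503.3999938964844, 90.5], [531.0, 132.3000030517578], [442.6000061035156, 190.6999969482422]]
[257.3  80.1] 1481.0 [[240.0, 58.0], [274.0, 58.0], [274.0, 103.0], [240.0, 103.0]]
[469.6 325.2] 601.5 [[443.5, 312.5], [455.3999938964844, 299.70001220703125], [495.29998779296875, 336.5], [483.5, 349.29998779296875]]
[ 27.2 117.6] 326.5 [[-2.0999999046325684, 110.80000305175781], [0.20000000298023224, 104.5999984741211], [56.29999923706055, 124.5], [54.0, 130.6999969482422]]
[220.6  32.8] 211.0 [[213.0, 26.0], [231.0, 26.0], [231.0, 43.0], [213.0, 43.0]]
[293.   32.4] 190.5 [[283.0, 26.0], [301.0, 26.0], [301.0, 43.0], [283.0, 43.0]]
[224.5 124.5] 146.5 [[218.0, 116.0], [234.0, 116.0], [234.0, 130.0], [218.0, 130.0]]
[290.9 124.2] 142.5 [[280.79998779296875, 117.0999984741211], [296.79998779296875, 115.4000015258789], [298.29998779296875, 129.10000610351562], [282.29998779296875, 130.89999389648438]]
[205.7 342.2] 135.0 [[196.0, 336.0], [218.0, 336.0], [218.0, 346.0], [196.0, 346.0]]
[124.8 381.3] 39.0 [[116.0, 379.0], [141.0, 379.0], [141.0, 383.0], [116.0, 383.0]]
```

View pics/w4.png

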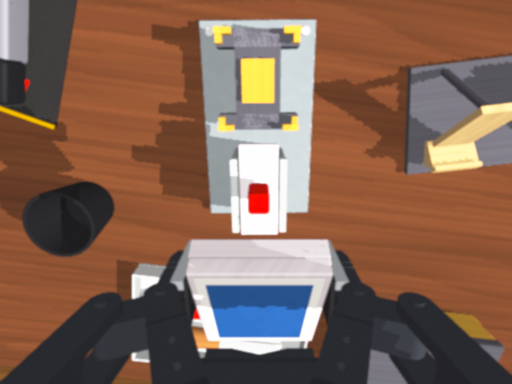

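The nest pad is at (257,80), with stops at (221,33), (293,32), (224,124), (291,124). The clamp handle is at (258,198), and the held plate's back edge is at u 188–332.

```bash
python3 - <<'E'
from h import *
c=load("w4.npz")
q=np.array([onz(c,p,.0495)[:2] for p in [(239.5,57.5),(274.5,57.5),(274.5,103.5),(239.5,103.5)]])
print("pad",q.mean(0),[np.linalg.norm(q[i]-q[i-1]).round(4) for i in range(4)])
S=np.array([onz(c,p,.055)[:2] for p in [(220.6,32.8),(293,32.4),(290.9,124.2),(224.5,124.5)]])
d=S[3]+S[2]-S[0]-S[1];e=S[1]-S[0]+S[2]-S[3];print("stops",S.mean(0),"yaw",np.arctan2(d[1],d[0]),np.arctan2(-e[0],e[1]))
# outer extents of stops
S=np.array([onz(c,p,.055)[:2] for p in [(212.5,25.5),(301.5,25.5),(299,131),(217.5,130.5)]]);print("outer",S.mean(0),[np.linalg.norm(S[i]-S[i-1]).round(4) for i in range(4)])
print("handle top",onz(c,(258,190),.1065))
m=S.mean(0)
N=np.append((q.mean(0)),0)
y=.132;h=np.array([np.cos(y),np.sin(y),0]);l=np.array([-h[1],h[0],0])
goto(N-.0045*h+[0,0,.075],y+np.pi)
print("plate lateral from tool",onz(c,(260,240),.19+.033)@l,"tool",__import__('rig').sense()["position"]@l)
E
```

```text
pad [0.52457817 0.02840072] [np.float64(0.0376), np.float64(0.0297), np.float64(0.0376), np.float64(0.0311)]
stops [0.52426234 0.02861963] yaw 0.1403346056261178 0.136415517534603
outer [0.52444834 0.02898606] [np.float64(0.0839), np.float64(0.0719), np.float64(0.0844), np.float64(0.0729)]
handle top [0.60455113 0.03994597 0.1065    ]
 shift [ 0.0936 -0.0004  0.1151] turn 0.001 rows 4 j6 -1.71 t 6.4333
plate lateral from tool -0.038828155502423856 tool -0.040498927887506496
```

```bash
python3 -m jog '-1 .035 0 0 0;-1 .07 -.001 0 0;-1 .0935 -.001 .01 0;-1 .0935 -.001 .05 0;-1 .0935 -.001 .085 0;-1 .0935 -.001 .11 0;-1 .0935 -.001 .12 0;-1 .0935 -.001 .13 0;-1 .0935 -.001 .135 0;-1 .0935 -.001 .139 0;-1 .0935 -.001 .143 0;-1 .0935 -.001 .147 0;-1 .0935 -.001 .15 0;-1 .0935 -.001 .15 0;-1 .0935 -.001 .15 0'
```

```text
time: 7.68
position: [0.5205, 0.0266, 0.0409]
tool_rot: [3.141, -0.003, -3.009]
contact_force: [-6.8, -1.7, 1.0]
grip_width: 0.655
gripper_force: 22.5
```

```bash
cat >> h.py <<'E'
def platefit(n):
    from scipy.optimize import least_squares
    from rig import sense
    c=snap(n);s=sense();T=s["position"];y=.132;h=np.array([np.cos(y),np.sin(y),0]);Z=np.array([0,0,1.])
    m=mask(c,(100,120,60),(125,255,255),(180,200,340,384));k=max(blobs(m),key=lambda b:b[1])[3][:,0]
    col=lambda a,b:[np.median([k[k[:,0]==u,1].min()-.5 for u in range(a,b)]),np.median([k[k[:,0]==u,1].max()+.5 for u in range(a,b)])]
    v0,v1=col(245,275)
    g=c["pixels"][:,250:270].mean(1);sat=g.max(1)-g.min(1)
    print("blue rows",v0,v1,"sat rows",[(v,int(sat[v])) for v in range(200,int(v0),3)])
    def P(q,px,pz):
        x,z,th=q;X=np.cos(th)*h-np.sin(th)*Z;N=np.sin(th)*h+np.cos(th)*Z
        return T+h*x+Z*z+X*px+N*pz
    w=[v for v in range(int(v0)-5,180,-1) if sat[v]>25]
    V=[w[0]+1,v0,v1]
    f=lambda q:[proj(c,P(q,*p))[1]-v for p,v in zip([(-.035,0),(-.0277,.016),(.0277,.016)],V)]
    r=least_squares(f,[.004,.018,.3],x_scale=[.01,.01,.1]);o=P(r.x,0,0)
    print(V,"rel TCP",r.x[:2],"tilt",np.degrees(r.x[2]),"origin",o,"TCP",T,r.cost,"F",s["contact_force"])
    N=np.array([.5245,.0286,.045]);d=o-N;print("along",d@h,"z",d[2])
E
python3 -c "
from h import *
platefit('w5')"
```

```text
blue rows 269.5 353.5 sat rows [(200, 11), (203, 10), (206, 10), (209, 10), (212, 10), (215, 9), (218, 8), (221, 8), (224, 8), (227, 7), (230, 8), (233, 7), (236, 8), (239, 7), (242, 7), (245, 7), (248, 7), (251, 7), (254, 0), (257, 5), (260, 5), (263, 4), (266, 3)]Traceback (most recent call last):
  File "<string>", line 3, in <module>
    platefit('w5')
    ~~~~~~~~^^^^^^
  File "h.py", line 51, in platefit
    V=[w[0]+1,v0,v1]
       ~^^^
IndexError: list index out of range
```

```bash
cat > pf2.py <<'E'
from h import *
from scipy.optimize import least_squares
from rig import sense
def pf(n):
    c=snap(n);s=sense();T=s["position"];y=.132;h=np.array([np.cos(y),np.sin(y),0]);Z=np.array([0,0,1.])
    m=mask(c,(100,120,60),(125,255,255),(180,200,340,384));k=max(blobs(m),key=lambda b:b[1])[3][:,0]
    V=[np.median([k[k[:,0]==u,1].min()-.5 for u in range(245,275)]),np.median([k[k[:,0]==u,1].max()+.5 for u in range(245,275)])]
    def P(q,px,pz):
        th,u=q;X=np.cos(th)*h-np.sin(th)*Z;N=np.sin(th)*h+np.cos(th)*Z
        return T+Z*.019+X*(px-u)+N*(pz+.0007)
    f=lambda q:[proj(c,P(q,*p))[1]-v for p,v in zip([(-.0277,.016),(.0277,.016)],V)]
    r=least_squares(f,[.3,-.004],x_scale=[.1,.01]);o=P(r.x,0,0);d=o-[.5245,.0286,.045]
    print(V,"tilt",np.degrees(r.x[0]),"u",r.x[1],"along",d@h,"z",d[2],"front rim",(P(r.x,.035,0)-[.5245,.0286,.045])@h,P(r.x,.035,0)[2],"TCP",T,r.cost)
E
python3 -c "
from pf2 import *
pf('w6')"
```

```text
[np.float64(269.5), np.float64(353.5)] tilt 12.617160406806077 u -0.00683448682568539 along 0.0025475853360228534 z 0.014073103692747418 front rim 0.03670238374262418 0.05142786034773739 TCP [0.52044644 0.02665145 0.0408829 ] 4.6852026882886333e-26
```

```bash
python3 -m jog '-1 .001 0 -.004 0;-1 .0035 0 -.004 0;-1 .004 0 -.002 0;-1 .004 0 .001 0;-1 .004 0 .004 0;-1 .004 0 .006 0;-1 .004 0 .006 0;-1 .004 0 .006 0' ; python3 -c "
from pf2 import *
pf('w7')"
```

```text
time: 8.45
position: [0.5177, 0.0262, 0.0342]
tool_rot: [3.142, -0.0, -3.009]
contact_force: [-0.3, 0.2, -0.6]
grip_width: 0.657
gripper_force: 22.4
[np.float64(268.5), np.float64(353.5)] tilt 12.118214407707406 u -0.006400613973409808 along -0.0006201151094517652 z 0.007525591365272526 front rim 0.03359996411675089 0.04517806268193861 TCP [0.51773513 0.02617607 0.03418487] 3.2311742677852644e-26
```

```bash
python3 -m jog '-1 0 0 .002 0;-1 0 0 .004 0;-1 0 0 .005 0;-1 0 0 .006 0;-1 0 0 .007 0;-1 0 0 .008 0;-1 0 0 .009 0;-1 0 0 .0095 0;-1 0 0 .0095 0;-1 0 0 .0095 0' ; python3 -c "
from pf2 import *
pf('w8')"
```

```text
time: 9.33
position: [0.5173, 0.0261, 0.0248]
tool_rot: [3.142, -0.001, -3.009]
contact_force: [-3.7, -0.3, 4.5]
grip_width: 0.652
gripper_force: 23.3
[np.float64(258.5), np.float64(353.5)] tilt 8.041790122487093 u -0.0039995384591234515 along -0.0033444437106900427 z -0.0010075467969817842 front rim 0.03131137664693955 0.03909611627223953 TCP [0.51735931 0.02613823 0.02485885] 1.6155871338926322e-26
```

```bash
python3 - <<'E'
from h import *
c=load("w8.npz");y=.132;h=np.array([np.cos(y),np.sin(y),0]);l=np.array([-h[1],h[0],0]);N=np.array([.5245,.0286,0])
for nm,x,z in [("blue near",-.0277,.061),("face edge",-.035,.061),("rim edge",-.035,.045),("blue near if 10deg",-.0277,.0665)]:
    print(nm,[proj(c,N+h*x+l*k+[0,0,z]).round(1).tolist() for k in(-.0207,0,.0207)])
m=mask(c,(100,120,60),(125,255,255),(180,200,340,384));k=max(blobs(m),key=lambda b:b[1])[3][:,0]
for v in(260,265,270):
    r=k[k[:,1]==v,0];print(v,r.min(),r.max())
g=c["pixels"][:,250:270].mean(1).astype(int);print([(v,g[v].tolist()) for v in range(205,262,3)])
E
python3 -c "
import cv2;a=cv2.imread('pics/w8.png')[180:384,130:390];cv2.imwrite('pics/w8c.png',cv2.resize(a,None,fx=2.5,fy=2.5))"
```

```text
blue near [[206.6, 256.8], [259.2, 256.7], [311.9, 256.7]]
face edge [[205.5, 240.1], [259.2, 240.1], [312.9, 240.0]]
rim edge [[211.6, 222.8], [259.2, 222.8], [306.8, 222.8]]
blue near if 10deg [[204.2, 264.4], [259.2, 264.4], [314.3, 264.3]]
260 207 311
265 207 311
270 208 310
[(205, [81, 80, 86]), (208, [151, 146, 158]), (211, [175, 169, 183]), (214, [182, 176, 190]), (217, [130, 126, 137]), (220, [106, 104, 112]), (223, [182, 171, 176]), (226, [209, 197, 200]), (229, [212, 199, 203]), (232, [220, 210, 214]), (235, [208, 197, 200]), (238, [218, 206, 210]), (241, [255, 255, 255]), (244, [255, 255, 255]), (247, [254, 254, 254]), (250, [253, 252, 251]), (253, [253, 252, 251]), (256, [250, 248, 246]), (259, [59, 115, 192])]
```

View pics/w8c.png

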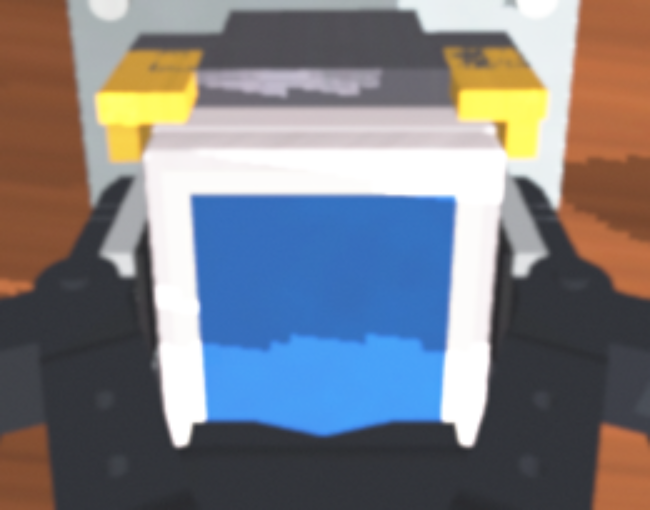

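The plate's near edge sits between the two near stops, and its edges lie where a seated plate must show (face edge v≈240, rim 223). Releasing.

```bash
python3 -m jog '-.1 0 0 0 0;.5 0 0 0 0;1 0 0 0 0;1 0 0 0 0;1 0 0 0 0;1 0 0 0 0' ; python3 - <<'E'
from h import *
c=snap("w9")
m=mask(c,(100,120,60),(125,255,255),(180,200,340,384));k=max(blobs(m),key=lambda b:b[1])[3][:,0]
print(k[:,1].min(),[ (v,k[k[:,1]==v,0].min(),k[k[:,1]==v,0].max()) for v in (265,300)])
g=c["pixels"][:,250:270].mean(1).astype(int);print([(v,g[v].tolist()) for v in range(205,262,3)])
from rig import sense
print(sense()["contact_force"])
E
```

```text
time: 9.88
position: [0.5178, 0.0262, 0.0247]
tool_rot: [-3.142, 0.0, -3.009]
contact_force: [0.4, 0.2, -0.4]
grip_width: 0.997
gripper_force: 0.0
257 [(265, np.int32(208), np.int32(310)), (300, np.int32(210), np.int32(308))]
[(205, [85, 83, 89]), (208, [147, 143, 154]), (211, [149, 144, 156]), (214, [142, 138, 149]), (217, [106, 104, 113]), (220, [114, 111, 117]), (223, [202, 192, 195]), (226, [202, 192, 195]), (229, [225, 217, 220]), (232, [201, 190, 193]), (235, [205, 194, 197]), (238, [252, 249, 250]), (241, [255, 255, 255]), (244, [255, 255, 255]), (247, [253, 252, 251]), (250, [253, 252, 250]), (253, [253, 252, 249]), (256, [108, 138, 195]), (259, [52, 111, 188])]
[-0.7429134   0.53301202  0.57290492]
```

```bash
python3 - <<'E'
from h import *
c=load("w4.npz");s=load("scene0.npz");t=load("top0.npz")
b=blobs(mask(c,(0,150,90),(6,255,255),(235,170,285,230)),20)[0];print(b[0],b[2].tolist())
print(two(c,b[0],s,(233.8,231.3)),two(c,b[0],t,(275.2,140.2)))
y=.132;h=np.array([np.cos(y),np.sin(y),0])
N=np.array([.5245,.0286,0]);p=N+h*.0935
goto(p+[0,0,.13],y+np.pi);goto(p+[0,0,.078],y+np.pi)
E
```

```text
[258.38916095 198.33006856] [[249.0, 184.0], [268.0, 184.0], [268.0, 212.0], [249.0, 212.0]]
(array([0.61764065, 0.04205255, 0.08879375]), np.float64(0.00021059880378911412)) (array([0.61652587, 0.04149818, 0.09270854]), np.float64(0.0007627739083108986))
 shift [-0.1005  0.0015 -0.1053] turn 0.0 rows 4 j6 -1.74 t 9.9333
 shift [-0.1005  0.0015 -0.0533] turn 0.0 rows 3 j6 -1.74 t 9.9333
```

```bash
python3 -m jog '1 0 0 -.02 0;1 0 0 -.06 0;1 0 0 -.1 0;1 -.01 .001 -.12 0;1 -.05 .001 -.12 0;1 -.085 .0015 -.12 0;1 -.1005 .0015 -.12 0;1 -.1005 .0015 -.1 0;1 -.1005 .0015 -.065 0;1 -.1005 .0015 -.0533 0;1 -.1005 .0015 -.0533 0;-1 -.1005 .0015 -.0533 0;-1 -.1005 .0015 -.0533 0;-1 -.1005 .0015 -.0533 0;-1 -.1005 .0015 -.0533 0;-1 -.1005 .0015 -.0533 0;-1 -.1005 .0015 -.0533 0;-1 -.1005 .0015 -.0533 0;-1 -.1005 .0015 -.0533 0' 40 && python3 -m jog '-1 .003 0 0 0;-1 .008 0 0 0;-1 .013 0 0 0;-1 .018 0 0 0;-1 .023 0 0 0;-1 .028 0 0 0;-1 .032 0 0 0;-1 .036 0 0 0;-1 .039 0 0 0;-1 .039 0 0 0'
```

```text
time: 11.52
position: [0.6176, 0.0405, 0.079]
tool_rot: [-3.141, 0.001, -3.009]
contact_force: [-1.1, -2.4, 6.3]
grip_width: 0.204
gripper_force: 41.7
time: 12.35
position: [0.5853, 0.0359, 0.0795]
tool_rot: [-3.14, 0.018, -3.01]
contact_force: [38.6, 2.3, -20.9]
grip_width: 0.203
gripper_force: 41.0
```

```bash
python3 -m jog '-1 -.005 0 0 0;0 -.005 0 0 0;1 -.005 0 0 0;1 -.005 0 0 0;1 -.005 0 0 0;1 -.005 0 -.04 0;1 -.005 0 -.08 0;1 -.005 0 -.11 0;1 -.005 0 -.11 0' && python3 - <<'E'
from h import *
from rig import capture
c=capture("top");np.savez("top1.npz",**c);s=capture("scene");np.savez("scene1.npz",**s);w=snap("w10")
R=((0,150,90),(6,255,255))
print([b[0] for b in blobs(mask(w,*R,(180,150,340,384)),20)],[b[0] for b in blobs(mask(s,*R,(200,190,270,280)),10)])
a=blobs(mask(s,*R,(200,190,270,280)),10)[0][0]
for b in blobs(mask(w,*R,(180,100,340,384)),20): print(two(w,b[0],s,a))
t=load("top0.npz")
y=-.2328
# scanner handle from first top crop & label
cr=lambda p:np.array(p)/5+[310-.4,110-.4]
H=np.array([onz(t,cr(p),.034)[:2] for p in[(230,320),(284,322),(266,508),(217,504)]]);print(H.round(4).tolist(),[np.linalg.norm(H[i]-H[i-1]).round(4) for i in range(4)])
d=H[0]+H[1]-H[2]-H[3];print("yaw",np.arctan2(d[1],d[0]),"handle mid",H.mean(0))
print("label",onz(t,cr((487,220)),.022),"pad corners",[onz(t,cr(p),.004)[:2].round(4).tolist() for p in[(194,222),(330,257),(270,548),(134,513)]])
K=np.array([onz(t,cr(p),z)[:2] for p,z in[((437,108),.034),((608,190),.034),((537,330),.010),((365,245),.010)]]);d=K[0]+K[1]-K[2]-K[3];print("card yaw",np.arctan2(d[1],d[0]),K.mean(0))
E
```

```text
time: 13.1
position: [0.5857, 0.0365, 0.1942]
tool_rot: [-3.14, 0.009, -3.009]
contact_force: [-0.2, -0.0, 1.4]
grip_width: 1.003
gripper_force: 0.0
[array([200.562249  , 327.34094272]), array([258.13396226, 196.95880503])] [array([232.36296296, 224.11111111])]
(array([0.66410309, 0.02407964, 0.15675011]), np.float64(0.033700807440018535))
(array([0.58801304, 0.03775524, 0.08604173]), np.float64(1.1302374640607558e-05))
[[0.5347, -0.192], [0.5336, -0.223], [0.4259, -0.2094], [0.428, -0.1816]] [np.float64(0.1071), np.float64(0.031), np.float64(0.1086), np.float64(0.0278)]
yaw -0.11169496837417152 handle mid [ 0.48055684 -0.20150124]
label [ 0.59739299 -0.3459637   0.022     ] pad corners [[0.5997, -0.1784], [0.5789, -0.258], [0.4063, -0.2173], [0.4262, -0.1392]]
card yaw -0.45741172059078183 [ 0.59836725 -0.34562392]
```

```bash
python3 - <<'E'
from h import *
w=load("w10.npz");m=mask(w,(100,120,60),(125,255,255),(150,0,350,250))
b=blobs(m,50)[0];k=b[3][:,0]
y=.132;h=np.array([np.cos(y),np.sin(y),0]);N=np.array([.5245,.0286,0])
C=[(int(v),w["pixels"][v,258].tolist()) for v in range(k[:,1].min()-4,k[:,1].max()+30,3)];print(k[:,1].min(),k[:,1].max(),C)
v=np.where(m[:,258])[0];v0,v1=v.min()-.5,v.max()+.5
print("near blue along",(onz(w,(258,v0),.061)-N)@h,"tip lower/upper",(onz(w,(258,v1),.0635)-N)@h,(onz(w,(258,v1),.0715)-N)@h)
for u in(232,286):
    q=np.where(m[:,u])[0];print(u,[(onz(w,(u,x),.061)-N)@h for x in(q.min(),q.max())])
E
```

```text
84 147 [(80, [255, 255, 254]), (83, [127, 160, 223]), (86, [52, 119, 208]), (89, [51, 119, 205]), (92, [51, 119, 204]), (95, [52, 118, 205]), (98, [50, 117, 203]), (101, [49, 118, 203]), (104, [51, 117, 203]), (107, [52, 117, 204]), (110, [52, 117, 205]), (113, [54, 119, 208]), (116, [52, 118, 206]), (119, [51, 117, 203]), (122, [51, 116, 203]), (125, [51, 117, 203]), (128, [51, 116, 203]), (131, [54, 119, 207]), (134, [52, 117, 205]), (137, [51, 117, 201]), (140, [66, 98, 155]), (143, [245, 238, 240]), (146, [253, 251, 252]), (149, [253, 251, 251]), (152, [253, 251, 252]), (155, [253, 251, 252]), (158, [253, 251, 252]), (161, [253, 251, 251]), (164, [253, 251, 252]), (167, [253, 251, 252]), (170, [253, 251, 252]), (173, [253, 251, 252]), (176, [253, 251, 252])]
near blue along -0.026996343903530597 tip lower/upper 0.019971179293560185 0.018655849704419004Traceback (most recent call last):
  File "<stdin>", line 9, in <module>
    return umr_minimum(a, axis, None, out, keepdims, initial, where)
ValueError: zero-size array to reduction operation minimum which has no identity
```

Clamp tip is 20 mm from the nest centre, so it is fully home. Now the scanner.

```bash
python3 -c "
from h import *
goto((.575,-.21,.2),-.15+np.pi)"
```

```text
shift [ 0.0402 -0.2433 -0.0126] turn 0.282 rows 6 j6 -1.72 t 13.25
```

```bash
python3 -m jog '1 .006 -.038 -.005 .05;1 .012 -.076 -.012 .1;1 .018 -.114 -.012 .15;1 .025 -.152 -.012 .2;1 .032 -.19 -.012 .25;1 .04 -.228 -.012 .28;1 .04 -.243 -.012 .28;1 .04 -.243 -.012 .28;1 .04 -.243 -.012 .28;1 .04 -.243 -.012 .28' && python3 - <<'E'
from h import *
c=snap("w11")
hs=cv2.cvtColor(c["pixels"],cv2.COLOR_RGB2HSV)
for b in blobs(mask(c,(20,130,120),(35,255,255)),60)[:5]:print("yel",b[0].round(1),b[1],b[2].round(0).tolist(), onz(c,b[0],.034).round(4),onz(c,b[0],.004).round(4))
E
```

```text
time: 14.08
position: [0.5756, -0.2084, 0.1991]
tool_rot: [3.141, -0.002, 2.995]
contact_force: [0.1, 0.9, 0.1]
grip_width: 0.998
gripper_force: 0.0
yel [248.3  94.2] 426.0 [[241.0, 78.0], [255.0, 78.0], [255.0, 111.0], [241.0, 111.0]] [ 0.497  -0.2061  0.034 ] [ 0.4974 -0.2072  0.004 ]
yel [271.4   3.5] 394.5 [[223.0, 2.0], [223.0, -5.0], [307.0, 3.0], [307.0, 10.0]] [ 0.4249 -0.174   0.034 ] [ 0.4182 -0.1719  0.004 ]
yel [251.5 177.8] 309.5 [[216.0, 178.0], [216.0, 172.0], [287.0, 178.0], [287.0, 183.0]] [ 0.5795 -0.2159  0.034 ] [ 0.5879 -0.2179  0.004 ]
yel [475.3  51.8] 124.0 [[467.0, 49.0], [485.0, 45.0], [488.0, 57.0], [470.0, 62.0]] [0.4909 0.006  0.034 ] [0.4907 0.0257 0.004 ]
yel [479.7 135.3] 73.0 [[474.0, 129.0], [488.0, 127.0], [489.0, 139.0], [475.0, 140.0]] [0.5695 0.016  0.034 ] [0.5769 0.0366 0.004 ]
```

View pics/w11.png

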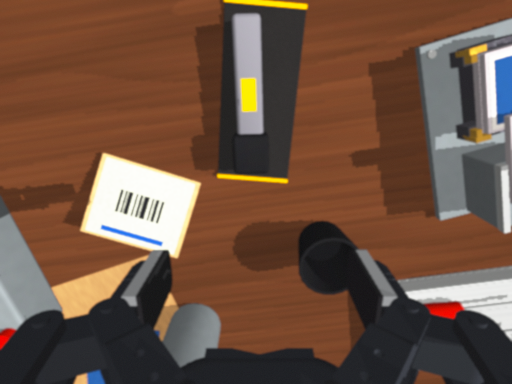

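The scanner handle spans (233–265, 14–134) with its patch at (248,94). The label is centred at (140,206), the pad's front end at (251,178) and the pot at (325,258).

```bash
python3 - <<'E'
from h import *
c=load("w11.npz")
a,b=onz(c,(247.5,13.5),.034)[:2],onz(c,(251.5,134.5),.034)[:2]
d=b-a;yw=np.arctan2(d[1],d[0]);u=d/np.linalg.norm(d)
print("handle",a,b,np.linalg.norm(d),"yaw",yw,"origin from mid",(a+b)/2+.02*u,"from front",b-.035*u)
o=(a+b)/2+.02*u
print("width",np.linalg.norm(onz(c,(233.5,60),.034)-onz(c,(263.5,60),.034)))
L=onz(c,(140,206),.022);print("label",L)
q=[onz(c,p,.02)[:2] for p in[(119,190),(164,203),(160,222),(116,209)]];e=(q[1]-q[0]+q[2]-q[3]);print("bars yaw",np.arctan2(e[0],-e[1])*1,"mod",e)
p=np.append(o+.003*u,.008)
goto(p+[0,0,.06],yw+np.pi);goto(p,yw+np.pi)
E
```

```text
handle [ 0.42944074 -0.19600121] [ 0.53525242 -0.20897133] 0.1066036320883826 yaw -0.12196896068857528 origin from mid [ 0.502198  -0.2049196] from front [ 0.50051243 -0.20471299]
width 0.02776293318070812
label [ 0.59692531 -0.3448308   0.022     ]
bars yaw 2.678881071698547 mod [0.04511059 0.0904327 ]
 shift [ 0.0701 -0.0075  0.1315] turn -0.024 rows 4 j6 -1.85 t 14.1333
 shift [ 0.07   -0.0075  0.1915] turn -0.024 rows 5 j6 -1.85 t 14.1333
```

```bash
python3 -m jog '1 .035 -.004 .01 -.024;1 .07 -.0075 .04 -.024;1 .07 -.0075 .08 -.024;1 .07 -.0075 .12 -.024;1 .07 -.0075 .15 -.024;1 .07 -.0075 .175 -.024;1 .07 -.0075 .19 -.024;1 .07 -.0075 .19 -.024;0 .07 -.0075 .19 -.024;-1 .07 -.0075 .19 -.024;-1 .07 -.0075 .19 -.024;-1 .07 -.0075 .19 -.024;-1 .07 -.0075 .19 -.024;-1 .07 -.0075 .19 -.024;-1 .07 -.0075 .19 -.024;-1 .07 -.0075 .19 -.024;-1 .07 -.0075 .19 -.024' 60 && python3 - <<'E'
from h import *
from rig import sense
T=sense()["position"]
y0=-.122;yc=-.46
u0=np.array([np.cos(y0),np.sin(y0)]);uc=np.array([np.cos(yc),np.sin(yc)])
o=np.array([.5015,-.2048]);k=(T[:2]-o)@u0;print("grip at scanner x",k,T)
L=np.array([.597,-.3455]);d=.1
w=L-d*.5*uc                      # window xy
t=w-.060*uc+k*uc;z=.022+d*.866-.008-.004+T[2]   # TCP (scanner bottom at .004 now)
print(t,z);goto((*t,z),yc+np.pi)
E
```

```text
time: 15.55
position: [0.5061, -0.2071, 0.0112]
tool_rot: [-3.141, 0.002, 3.018]
contact_force: [-0.9, 1.7, 7.1]
grip_width: 0.293
gripper_force: 60.0
grip at scanner x 0.004798169447301634 [ 0.50605403 -0.20708422  0.01120172]
[ 0.50273364 -0.29879585] 0.10780171676254789
 shift [-0.0082 -0.0915 -0.0965] turn 0.336 rows 4 j6 -1.92 t 15.55
```

```bash
python3 -m jog '-1 0 0 -.02 0;-1 0 0 -.05 0;-1 0 0 -.08 .05;-1 -.002 -.02 -.0965 .12;-1 -.004 -.045 -.0965 .19;-1 -.006 -.07 -.0965 .26;-1 -.008 -.085 -.0965 .32;-1 -.008 -.0915 -.0965 .336;-1 -.008 -.0915 -.0965 .336;-1 -.008 -.0915 -.0965 .336;-1 -.008 -.0915 -.0965 .336;-1 -.008 -.0915 -.0965 .336' && python3 - <<'E'
from h import *
from rig import capture
c=snap("w12");s=capture("scene");cv2.imwrite("pics/s2.png",s["pixels"][:,:,::-1]);np.savez("s2.npz",**s)
for n,k in(("w",c),("s",s)):
    for b in blobs(mask(k,(22,110,120),(33,255,255)),15):print(n,b[0].round(1),b[1])
E
```

```text
time: 16.55
position: [0.5022, -0.2976, 0.1065]
tool_rot: [3.141, -0.0, 2.684]
contact_force: [-0.1, 0.2, -2.2]
grip_width: 0.292
gripper_force: 59.3
w [259.  264.8] 1808.5
w [358.3  19.1] 806.0
w [384.2 237.1] 459.0
s [ 29.5 357.6] 2160.0
s [ 19.3 291.6] 442.0
s [500.6 135.3] 401.5
s [ 59.5 174. ] 234.5
s [396.2  34.8] 94.5
s [489. 255.] 88.0
s [501.4  14.2] 87.5
s [136.8 247.6] 31.5
s [287.  194.3] 23.5
s [435.5  40.1] 20.5
s [508.1  45.2] 16.0
```

```bash
python3 - <<'E'
from h import *
from rig import sense
c=load("w12.npz");T=sense()["position"];yc=2.684-np.pi;u=np.array([np.cos(yc),np.sin(yc),0])
B=T+[0,0,-.0072]-.0048*u
print("pred rear top v",proj(c,B-.075*u+[0,0,.03]),"if rear 5mm lower",proj(c,B-.075*u+[0,0,.025]),"rear bottom",proj(c,B-.075*u))
g=c["pixels"][:,250:268].mean(1).astype(int);print([(v,g[v].tolist()) for v in range(60,270,5)])
w=B+.06*u+[0,0,.008];bd=.5*u+np.array([0,0,-.866]);L=np.array([.597,-.3455,.022]);r=L-w;print("dist",r@bd,"off",np.linalg.norm(r-bd*(r@bd)))
E
```

```text
pred rear top v [257.55271147  99.47623922] if rear 5mm lower [257.61394168  99.01680245] rear bottom [257.85917113  97.17673954]
[(60, [190, 112, 69]), (65, [186, 109, 67]), (70, [177, 104, 65]), (75, [171, 101, 63]), (80, [170, 101, 63]), (85, [171, 101, 64]), (90, [168, 99, 62]), (95, [167, 99, 62]), (100, [169, 147, 147]), (105, [231, 228, 236]), (110, [238, 236, 242]), (115, [239, 236, 243]), (120, [239, 237, 243]), (125, [239, 237, 243]), (130, [239, 237, 242]), (135, [238, 237, 242]), (140, [238, 237, 242]), (145, [238, 237, 242]), (150, [238, 237, 242]), (155, [238, 237, 242]), (160, [238, 236, 242]), (165, [238, 236, 242]), (170, [238, 236, 242]), (175, [238, 236, 242]), (180, [238, 235, 242]), (185, [238, 235, 242]), (190, [238, 235, 242]), (195, [237, 235, 242]), (200, [237, 235, 241]), (205, [237, 235, 241]), (210, [237, 235, 241]), (215, [237, 235, 241]), (220, [237, 235, 241]), (225, [237, 235, 241]), (230, [237, 234, 241]), (235, [255, 248, 115]), (240, [255, 255, 0]), (245, [255, 255, 0]), (250, [255, 255, 0]), (255, [255, 255, 0]), (260, [255, 255, 0]), (265, [255, 254, 0])]
dist 0.09940727597926495 off 0.001544543889389403
```

```bash
python3 -m jog '-1 0 0 0 0;-1 0 0 0 0;-1 0 0 0 0;-1 0 0 0 0;-1 0 0 0 0;-1 0 0 0 0;-1 0 0 0 0;-1 0 0 0 0;-1 0 0 0 0;-1 0 0 0 0;-1 0 0 0 0;-1 0 0 0 0' && python3 - <<'E'
from h import *
from rig import sense
c=load("w12.npz");T=sense()["position"];yc=2.684-np.pi;u=np.array([np.cos(yc),np.sin(yc),0]);l=np.array([-u[1],u[0],0])
B=T+[0,0,-.0072]-.0048*u
m=cv2.inRange(c["pixels"],(190,190,190),(255,255,255))
for x in(-.065,-.05,-.03):
    for p in(0,.1):
        P=B+x*u+[0,0,.03+(x-.005)*p];e=[proj(c,P+k*l) for k in(-.013,.013)]
        v=int(e[0][1]);r=np.where(m[v,215:300])[0]
        print(x,p,"pred width",(e[1]-e[0])[0].round(1),"obs",r.max()-r.min()+1 if len(r) else None,"v",v)
goto((.503+.0048*np.cos(-.233),-.1985+.0048*np.sin(-.233),.0115),-.233+np.pi)
E
```

```text
time: 17.65
position: [0.5021, -0.2986, 0.1066]
tool_rot: [-3.142, 0.0, 2.682]
contact_force: [0.3, 0.9, -1.9]
grip_width: 0.296
gripper_force: 59.3
-0.065 0 pred width 67.7 obs 60 v 127
-0.065 0.1 pred width 64.1 obs 60 v 125
-0.05 0 pred width 65.1 obs 58 v 165
-0.05 0.1 pred width 62.4 obs 58 v 162
-0.03 0 pred width 61.9 obs 55 v 211
-0.03 0.1 pred width 60.3 obs 55 v 208
 shift [0.039  0.0912 0.0951] turn -0.227 rows 4 j6 -1.73 t 17.65
```

```bash
python3 -m jog '-1 .012 .028 0 -.08;-1 .025 .056 0 -.16;-1 .036 .084 .02 -.227;-1 .039 .091 .05 -.227;-1 .039 .091 .075 -.227;-1 .039 .091 .085 -.227;-1 .039 .091 .09 -.227;-1 .039 .091 .093 -.227;-1 .039 .091 .095 -.227;-1 .039 .091 .0955 -.227;-1 .039 .091 .0955 -.227;-1 .039 .091 .0955 -.227' && python3 -m jog '-.4 0 0 0 0;0 0 0 0 0;1 0 0 0 0;1 0 0 0 0;1 0 0 0 0;1 0 0 -.03 0;1 0 0 -.07 0;1 0 0 -.11 0;1 0 0 -.15 0;1 -.03 0 -.18 0;1 -.07 0 -.18 0;1 -.07 0 -.18 0;1 -.07 0 -.18 0' && python3 - <<'E'
from h import *
from rig import capture
c=snap("w13");t=capture("top");s=capture("scene")
for b in blobs(mask(c,(22,130,120),(33,255,255)),60)[:5]:print("yel",b[0].round(1),b[1],b[2].round(0).tolist(),onz(c,b[0],.034).round(4),onz(c,b[0],.004).round(4))
t0=load("top0.npz");s0=load("scene0.npz")
R=((0,150,90),(6,255,255))
print("red plate scene",*[[b[0].round(1) for b in blobs(mask(k,*R,(335,180,375,240)),20)] for k in(s0,s)])
print("pot top diff",cv2.absdiff(t0["pixels"][105:140,322:358],t["pixels"][105:140,322:358]).mean())
cv2.imwrite("pics/fin.png",np.vstack([s["pixels"][150:290,100:400],c["pixels"][:200,100:400]])[:,:,::-1])
m=cv2.inRange(c["pixels"],(140,140,145),(255,255,255));b=[b for b in blobs(m,500)];print([(x[0].round(0),x[1],x[2].round(0).tolist()) for x in b[:5]])
E
```

```text
time: 18.65
position: [0.5079, -0.2001, 0.0118]
tool_rot: [-3.141, 0.001, 2.909]
contact_force: [-0.0, 0.6, -2.1]
grip_width: 0.292
gripper_force: 59.4
time: 19.73
position: [0.5764, -0.216, 0.1907]
tool_rot: [3.142, -0.0, 2.909]
contact_force: [-1.3, 0.3, -1.3]
grip_width: 0.997
gripper_force: 0.0
yel [259.   92.5] 461.0 [[252.0, 76.0], [266.0, 76.0], [266.0, 109.0], [252.0, 109.0]] [ 0.4992 -0.197   0.034 ] [ 0.4996 -0.1971  0.004 ]
yel [259.6 177.5] 212.5 [[224.0, 176.0], [295.0, 176.0], [295.0, 179.0], [224.0, 179.0]] [ 0.5792 -0.2154  0.034 ] [ 0.5876 -0.2173  0.004 ]
yel [485.5  23.5] 78.0 [[477.0, 25.0], [492.0, 15.0], [496.0, 21.0], [481.0, 31.0]] [0.4891 0.0078 0.034 ] [0.4885 0.0282 0.004 ]
red plate scene [array([353.5, 212.9])] [array([353.5, 212.8])]
pot top diff 8.53915343915344
[(array([149., 213.]), 7390.0, [[90.0, 244.0], [108.0, 165.0], [207.0, 187.0], [189.0, 266.0]]), (array([ 20., 291.]), 3097.5, [[0.0, 348.0], [0.0, 247.0], [58.0, 247.0], [58.0, 348.0]]), (array([260.,  69.]), 2910.0, [[247.0, 9.0], [272.0, 9.0], [272.0, 132.0], [247.0, 132.0]]), (array([476., 292.]), 2509.5, [[403.0, 266.0], [511.0, 266.0], [511.0, 335.0], [403.0, 335.0]]), (array([504.,  61.]), 906.0, [[494.0, 19.0], [511.0, 19.0], [511.0, 109.0], [494.0, 109.0]])]
```

The scanner lies centred on its pad (patch at u=259, pad end at u=260), the red plate hasn't moved and the robot is clear. Handing in.

```bash
python3 -c "
from rig import *
print(finish_job())"
```

```text
the job is handed in; nothing more can be done
None
```

I carried out every step and handed the job in at about 20 s: the blue plate is seated in the nest, the clamp is fully home, the label was scanned, and the scanner is back on its pad. The red plate did not move in the pictures; I did not confirm the pot's position by measurement, though the arm never went near it, and the hand-in returned no verdict.

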